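# Sort turned wooden balls with a slotted scoop

### The arm

A 6-joint arm with a two-finger parallel gripper is mounted at the origin on the work surface. World frame = base frame: x ahead of the robot, y to its left, z up, the work surface at z = 0. Lengths are in mm, angles in rad, forces in N, time in s.
With the tool pointing down it reaches from about 275 to 1000 mm from the base axis. Payload 8.4 kg.
Tool frame: the origin (TCP) lies on the centre line of the jaws, within the pads' length; the fingertips stand r.tip_reach ahead of it and the grasp point (between the pads) lies 11 mm behind it (r.tip_reach is the distance from the TCP to the fingertips, in mm); z points along the fingers, y is the line along which they close (so a half turn about z gives the same grasp; the last joint's range is limited). The gripper opens to 85 mm and grips with 20 to 120 N. Pads are 22 mm wide; open, the fingers measure 114 mm over their backs; the gripper's body (76 mm by 85 mm) begins 54 mm behind the grasp point. The pads swing forward as they close: fully open they stand 13 mm farther back than shut.
Start: joints at [1.165, 0.353, 1.633, -0, 1.155, -0.002], TCP at [245.571, 574.737, 239.281] pointing down, gripper open.
Joint ranges: [-2.63, 2.63], [-0.92, 2.1], [0.06, 2.66], [-1.3, 4.44], [0, 2.69], [-3.02, 3.02]. Speed limits (rad/s): [2.22, 2.22, 2.79, 3.14, 3.14, 3.14].

### API

Orientations are given as [roll, pitch, yaw] about the fixed x, y, z axes, in that order (R = Rz(yaw) Ry(pitch) Rx(roll)).
In Python, from rig import r gives the robot as it stands.
- The arm moves only by the tool carry_out, never from a script. Its argument "targets" is a list of rows, each an object with "dp": the shift along the tool's x, y, z in mm, a list of three; "yaw": the turn about the tool's z in degrees. A call has 1 to 12 rows; each row is the pose to reach, as a shift and turn from the pose commanded when the call began, along the tool's axes at that moment; what a row does not reach only later rows make up. A row lasts 1/8 s, in which the tool goes at most 62.5 mm and 10.7 degrees, less where a joint would pass 70% of its speed; a pose out of reach is approached as far as the arm can. A call with a gripper value outside its range is refused whole. "fingers" is the opening, from -1 (shut) to 1 (fully open), so that 0 is half open, set as the call begins (left out, the last holds). The fingers move at their own pace and stop on an object; "grip_force" is the grip in N (left out, the last holds). Time passes only in rows, so rows that repeat a pose let the fingers close. It gives the time, the measured TCP pose, the force, the opening and the grip force at its end, in the units of the state.
- r.sense(): the state, without advancing time (a new reading comes with each control period).
- r.grab_frame(name): name is "scene" or "top" or "wrist"; returns the picture (384x512x3 uint8, red, green, blue); there is no depth.
- r.get_calibration(name): a dict with "fx", "fy", "cx", "cy" (pixels), "dist_coeffs" ([k1, k2, p1, p2, k3] as OpenCV has them; the pictures are not rectified), "rvec" (rotation vector, rad) and "tvec" (3), from world to camera coordinates, as OpenCV has them. Camera axes: x right, y down, z forward; pixel columns grow to the right and rows downward; lengths in mm; the calibration is good to about 2 mm. A picture is of the moment at which its call begins: read the wrist's pose just before it. get_calibration takes no time and is no camera call; for the wrist camera it gives the pose at the moment of the call.
- r.sign_off(): hands the job in; it is judged then, once.
The state is a dict: "clock": time; "qpos": joint angles; "qvel": joint speeds; "joint_efforts": joint torques, N m; "eef_pos": TCP position; "tcp_rot": TCP orientation; "contact_force": force on the tool from outside, world axes, zero at the start; "wrist_torque": the same for the moment, N m; "opening": opening from 0.0 (shut) to 1.0 (fully open); "grasp_force": force on a finger pad.
Only numpy, scipy, OpenCV 4.12 (cv2) and the standard library are available. Lean on these libraries where they do the work, as an engineer would, in place of code of your own. Each camera call takes 0.05 s, during which the arm holds its last target. There are 200 camera calls.

### The job

Use the slotted scoop to lift the three large pale balls out of the blue trough, leaving the three small dark ones behind in it, and tip the large ones from just above into the white dish. Do not take the balls in the gripper. Then set the scoop down flat on its cork mat, about centred, and leave everything else on the bench alone.

Things in the scene. Friction and masses are not known exactly. Their poses are not given: they have to be found in the camera images.
- trough: Fixed blue painted open trough, 326 x 202 mm outside, 60 mm high, walls and floor 8 mm thick (inside 310 x 186 mm). Origin: centre of its underside; x along its length, y across. Turned up to 0.2 rad. All balls start in the half on its -x side (the near end); the 120 mm at the +x end are empty.
- dish: Fixed white open square dish, 220 x 220 mm outside, 60 mm high, walls and floor 6 mm thick. Origin: centre of its underside; sides along its x and y. It stands either left or right of the trough.
- mat: Fixed flat cork mat, 220 x 190 x 4 mm, on the other side of the trough from the dish. Origin: centre of its underside; long side along x.
- scoop: Loose slotted scoop, 0.28 kg, flat on the mat: four steel rods 6 mm thick along its x at y = -78, -26, 26, 78 mm (three slots 46 mm wide), from free tips at x = -86 mm to an upright red back board at x = 67 to 79 mm (168 mm wide, 70 mm high), a black grip block on top. Open in front (-x), at the sides and above. Origin: centre of its underside, z up. Tips start pointing roughly to the robot.
- scoop_grip (a point): Middle of the black grip block, 73 mm behind (+x) and 122 mm above the scoop's origin. The block is upright, 20 mm thick along the scoop's x, 64 mm wide along y, from 68 to 150 mm above the underside. Grip it from above, fingers closing along the scoop's x.
- scoop_mouth (a point): Middle of the line of rod tips: x = -83 mm, z = 3 mm from the scoop's origin. A large ball sits in the slot between two rods and rolls along it: raise the tips 0.2 rad to keep it against the back board, lower them to let it roll out over the tips.
- keeper1_center (a point): Centre of a pale wooden ball, 60 mm in diameter, 75 g (a keeper); loose on the trough floor. On the floor it fits between two rods without touching them.
- keeper2_center (a point): Centre of a pale wooden ball, 60 mm in diameter, 75 g (a keeper); loose on the trough floor. On the floor it fits between two rods without touching them.
- keeper3_center (a point): Centre of a pale wooden ball, 60 mm in diameter, 75 g (a keeper); loose on the trough floor. On the floor it fits between two rods without touching them.
- small1_center (a point): Centre of a dark wooden ball, 32 mm in diameter, 13 g (undersized); loose on the trough floor. It drops through the slots; one caught between a rod and the trough wall comes loose with a small sideways shake just above the floor.
- small2_center (a point): Centre of a dark wooden ball, 32 mm in diameter, 13 g (undersized); loose on the trough floor. It drops through the slots; one caught between a rod and the trough wall comes loose with a small sideways shake just above the floor.
- small3_center (a point): Centre of a dark wooden ball, 32 mm in diameter, 13 g (undersized); loose on the trough floor. It drops through the slots; one caught between a rod and the trough wall comes loose with a small sideways shake just above the floor.
- tin1: Bystander: small paint tin with paper label, 74 mm across, 75 mm high, beyond the trough to the left. Origin: centre of its underside.
- tin2: Bystander: bare paint tin, 74 mm across, 75 mm high, beyond the trough to the right. Origin: centre of its underside.
- tape: Bystander: roll of masking tape lying flat, 96 mm across, 36 mm high, beyond the trough to the left. Origin: centre of its underside.
- sander: Bystander: cork sanding block 110 x 60 x 35 mm, beyond the trough to the right. Origin: centre of its underside.
- brush: Bystander: paint brush lying beyond the trough. Origin: in the middle of its underside.
- mallet: Bystander: hammer lying at the far left of the table. Origin: in the middle of its underside.
Not all that is in view belongs to the job. Leave any green or turquoise look-alike of the part that bears keeper2_center alone.

How it is judged (in metres and radians):
On the way, in this order (a step that is already met when the one before it is completed fails the run):
1. the scoop carries at least one large ball clear above the trough (((x of keeper1_center in the frame of scoop between -0.1 and 0.1 m and y of keeper1_center in the frame of scoop between -0.085 and 0.085 m and z of keeper1_center in the frame of scoop between 0 and 0.08 m and height (world z) of scoop above 0.075 m) or (x of keeper2_center in the frame of scoop between -0.1 and 0.1 m and y of keeper2_center in the frame of scoop between -0.085 and 0.085 m and z of keeper2_center in the frame of scoop between 0 and 0.08 m and height (world z) of scoop above 0.075 m) or (x of keeper3_center in the frame of scoop between -0.1 and 0.1 m and y of keeper3_center in the frame of scoop between -0.085 and 0.085 m and z of keeper3_center in the frame of scoop between 0 and 0.08 m and height (world z) of scoop above 0.075 m))), for 0.3 s.
2. all three large balls lie in the dish (x of keeper1_center in the frame of dish between -0.104 and 0.104 m and y of keeper1_center in the frame of dish between -0.104 and 0.104 m and z of keeper1_center in the frame of dish between 0 and 0.06 m and x of keeper2_center in the frame of dish between -0.104 and 0.104 m and y of keeper2_center in the frame of dish between -0.104 and 0.104 m and z of keeper2_center in the frame of dish between 0 and 0.06 m and x of keeper3_center in the frame of dish between -0.104 and 0.104 m and y of keeper3_center in the frame of dish between -0.104 and 0.104 m and z of keeper3_center in the frame of dish between 0 and 0.06 m), for 0.3 s.
At the end, for the whole second after the job is handed in: All three large balls at rest inside the dish (centres within its walls and below its rim), all three small balls inside the trough, the scoop released, at rest and flat (within 0.1 rad) on the cork mat with its origin within 50 mm of the mat's centre (all of step 2 and linear speed of each of keeper1, keeper2, keeper3 below 0.05 m/s and x of small1_center in the frame of trough between -0.155 and 0.155 m and y of small1_center in the frame of trough between -0.093 and 0.093 m and z of small1_center in the frame of trough between 0 and 0.06 m and x of small2_center in the frame of trough between -0.155 and 0.155 m and y of small2_center in the frame of trough between -0.093 and 0.093 m and z of small2_center in the frame of trough between 0 and 0.06 m and x of small3_center in the frame of trough between -0.155 and 0.155 m and y of small3_center in the frame of trough between -0.093 and 0.093 m and z of small3_center in the frame of trough between 0 and 0.06 m and horizontal distance between scoop and mat below 0.05 m and height (world z) of scoop below 0.012 m and angle between scoop's own z axis and vertical below 0.1 rad and linear speed of scoop below 0.03 m/s); the robot touches nothing.
It fails at once if the fingers press on a ball (over 2 N) (contact force between the fingers and keeper1 above 2 N or contact force between the fingers and keeper2 above 2 N or contact force between the fingers and keeper3 above 2 N or contact force between the fingers and small1 above 2 N or contact force between the fingers and small2 above 2 N or contact force between the fingers and small3 above 2 N).
It fails at once if a large ball comes off the scoop (over 150 mm from its origin) while its centre is still over 140 mm above the bench ((height (world z) of keeper1_center above 0.14 m and distance between keeper1_center and scoop above 0.15 m) or (height (world z) of keeper2_center above 0.14 m and distance between keeper2_center and scoop above 0.15 m) or (height (world z) of keeper3_center above 0.14 m and distance between keeper3_center and scoop above 0.15 m)).
It fails at once if another thing on the bench is moved by more than 30 mm (distance of any of tin1, tin2, tape, sander, brush, mallet from where it was at the start of the episode above 0.03 m).
It also fails if it takes over 61 s, if anything falls off the work surface, if the arm or the gripper's body presses on something with over 40 N, if the wrist force passes 120 N, or if a joint passes its speed limit or range.

## Working session

There is one attempt and no reset: what is moved stays moved. The work goes in short steps, Python scripts to look and compute and a tool call to move; the robot and the scene stay as the last step left them, time stands still between calls to the robot, and variables do not carry over. Pictures are saved under pics/ and viewed, at most 10 in all, crops included, and the job is handed in when it is done.

Besides the shell and the picture viewer there is one more tool, called after "Request:" as name(argument=value, ...), one argument or row to a line, values as JSON. carry_out: Moves the arm, as the interface text tells. Its arguments: {"type":"object","properties":{"targets":{"type":"array","items":{"type":"object","properties":{"dp":{"type":"array","items":{"type":"number"}},"yaw":{"type":"number"}}}},"fingers":{"type":"number"},"grip_force":{"type":"number"}},"required":["targets"]}

```bash
mkdir -p pics; ls
python3 - <<'E'
from rig import r
import cv2
print(r.sense(), r.tip_reach)
for n in("scene","top","wrist"):
    cv2.imwrite(f"pics/{n}0.png",r.grab_frame(n)[:,:,::-1]); print(n,r.get_calibration(n))
E
```

```text
pics
{'clock': 0.0, 'qpos': array([ 1.16461439e+00,  3.53663690e-01,  1.63414378e+00,  4.76169967e-05,
        1.15518724e+00, -2.38222041e-03]), 'qvel': array([-7.73861410e-05,  4.79321348e-04, -1.00161923e-03, -1.07552492e-03,
        2.21558351e-03,  1.55799952e-03]), 'joint_efforts': array([-2.49289456e-03, -6.05258203e+01, -3.42064834e+01, -2.32766024e-04,
        9.45091975e-03,  2.68724392e-06]), 'eef_pos': array([245.36379635, 574.31497898, 238.54783493]), 'tcp_rot': array([-3.14019070e+00, -4.68762822e-05,  2.73777365e+00]), 'contact_force': array([ 0.37015782, -0.77939377, -0.14093631]), 'wrist_torque': array([-0.03338374, -0.03632513,  0.01788344]), 'grasp_force': 0.0, 'opening': 1.0001168805537761} 8.0
scene {'fx': 400.28063228608397, 'fy': 400.28063228608397, 'cx': 266.41291464772127, 'cy': 197.02875634705893, 'dist_coeffs': array([-0.10313498,  0.        ,  0.        ,  0.        ,  0.        ]), 'rvec': array([ 1.66570458,  1.49579397, -0.81573065]), 'tvec': array([-181.03352758, -201.87532096, 1604.29852911])}
top {'fx': 347.81408701282203, 'fy': 347.81408701282203, 'cx': 251.14330413842157, 'cy': 182.24246145325733, 'dist_coeffs': array([-0.00693979,  0.        ,  0.        ,  0.        ,  0.        ]), 'rvec': array([ 2.15077096, -2.14387987,  0.12024534]), 'tvec': array([101.06424481, 578.06242912, 987.56150459])}
wrist {'fx': 287.772426725283, 'fy': 287.772426725283, 'cx': 255.08063429929769, 'cy': 190.05925137835945, 'dist_coeffs': array([0.01126939, 0.        , 0.        , 0.        , 0.        ]), 'rvec': array([-2.39948572, -1.58361905, -0.2438328 ]), 'tvec': array([-625.12863904,  -38.50074561,  379.33977781])}
```

View pics/top0.png

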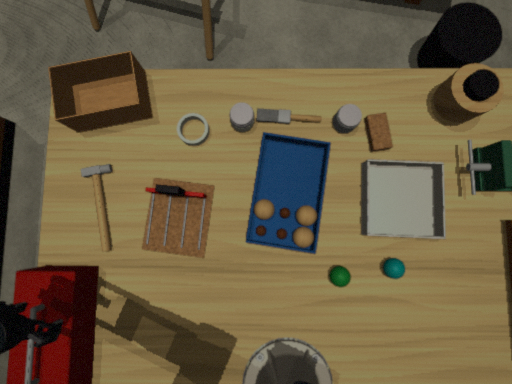

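View pics/scene0.png

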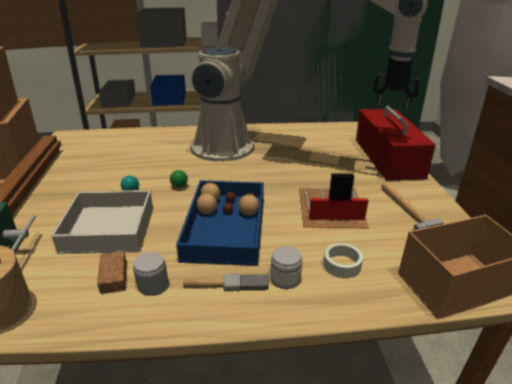

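The top view shows the trough centred near (288,192). Keepers are at about (264,209), (306,215) and (303,237), and smalls at (285,213), (261,231) and (282,234). The dish is right of it at (404,200), and the mat with the scoop is left at (179,217), with the tips toward the robot. The scene view shows the same layout from the far side, plus two green/turquoise decoys on the bench.

```bash
cat > h.py <<'E'
import numpy as np, cv2
from rig import r
def ray(c,p):
    K=np.array([[c['fx'],0,c['cx']],[0,c['fy'],c['cy']],[0,0,1]])
    u=cv2.undistortPoints(np.array(p,float).reshape(-1,1,2),K,c['dist_coeffs']).reshape(-1,2)
    R=cv2.Rodrigues(c['rvec'])[0]
    d=np.c_[u,np.ones(len(u))]@R
    return -R.T@c['tvec'], d/np.linalg.norm(d,axis=1)[:,None]
def onz(c,p,z):
    o,d=ray(c,p); return o+d*((z-o[2])/d[:,2])[:,None]
def tri(cs,ps):
    A=np.zeros((3,3));b=np.zeros(3);L=[]
    for c,p in zip(cs,ps):
        o,d=ray(c,[p]);M=np.eye(3)-np.outer(d[0],d[0]);A+=M;b+=M@o;L.append((M,o))
    x=np.linalg.solve(A,b);return x,[round(float(np.linalg.norm(M@(x-o))),1) for M,o in L]
def proj(c,P):
    K=np.array([[c['fx'],0,c['cx']],[0,c['fy'],c['cy']],[0,0,1]])
    return cv2.projectPoints(np.array(P,float),c['rvec'],c['tvec'],K,c['dist_coeffs'])[0].reshape(-1,2)
E
python3 - <<'E'
import cv2
a=cv2.imread('pics/top0.png')
cv2.imwrite('pics/top_a.png',cv2.resize(a[125:265,135:335],None,fx=4,fy=4,interpolation=cv2.INTER_CUBIC))
s=cv2.imread('pics/scene0.png')
cv2.imwrite('pics/scene_a.png',cv2.resize(s[165:275,175:375],None,fx=4,fy=4,interpolation=cv2.INTER_CUBIC))
E
```

```text
(no output)
```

View pics/top_a.png

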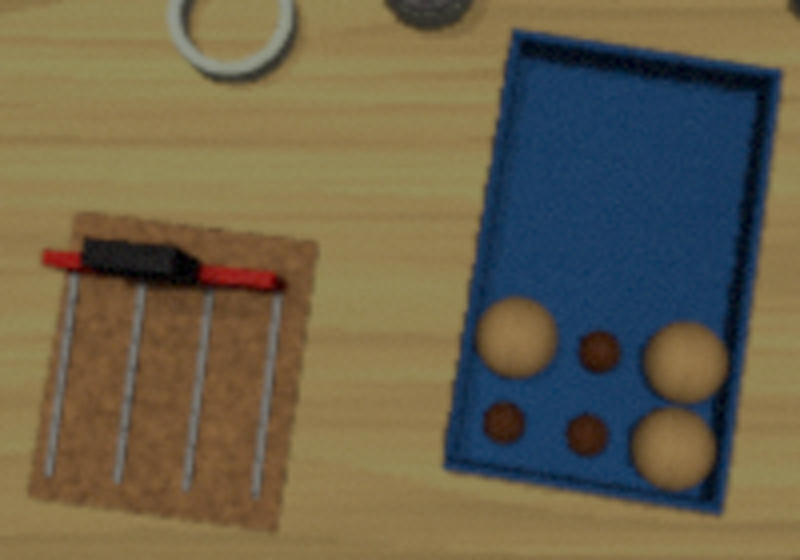

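View pics/scene_a.png

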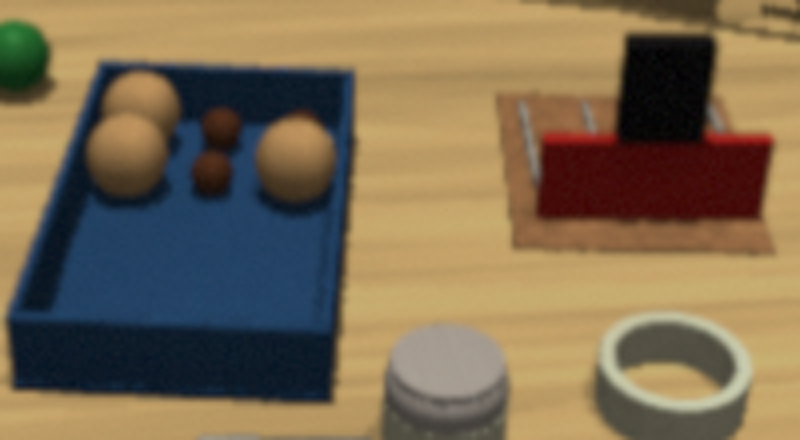

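Crop coordinates: trough rim corners at (514,31), (780,71), (721,515), (445,469), and keepers at (516,336), (686,362), (673,448). Rod tips are at (49,475) to (257,496), mat corners at (75,212), (318,241), (277,530), (30,496). In the scene crop, the block top edge runs from (625,36) to (713,38).

```bash
cat > m.py <<'E'
from h import *
np.set_printoptions(precision=1,suppress=True)
T,S=r.get_calibration('top'),r.get_calibration('scene')
t=lambda p:(np.array(p,float)+.5)/4-.5+[135,125]
s=lambda p:(np.array(p,float)+.5)/4-.5+[175,165]
tr=onz(T,t([(514,31),(780,71),(721,515),(445,469)]),60);print('trough rim',tr[:,:2].tolist())
c=tr.mean(0);v=(tr[0]+tr[1]-tr[2]-tr[3])/2;w=(tr[0]+tr[3]-tr[1]-tr[2])/2
print('c',c,'L',np.linalg.norm(v),np.linalg.norm(w),'yaw',np.arctan2(v[1],v[0]),np.arctan2(-w[0],w[1]))
for a,b in zip([(514,31),(780,71),(721,515),(445,469)],[(332,330),(12,318),(100,63),(354,72)]): print('tri rim',*tri([T,S],[t(a),s(b)]))
for n,a,b in [('k1',(516,336),(296,160)),('k2',(686,362),(126,155)),('k3',(673,448),(141,109)),('s1',(599,351),(211,174)),('s2',(587,435),(221,129))]: print(n,*tri([T,S],[t(a),s(b)]))
y=np.arctan2(v[1],v[0]);R=np.array([[np.cos(y),np.sin(y)],[-np.sin(y),np.cos(y)]])
for z,L in((38,[(516,336),(686,362),(673,448)]),(24,[(599,351),(504,423),(587,435)])): 
  print('in trough',((onz(T,t(L),z)-c)[:,:2]@R.T).tolist())
m=onz(T,t([(75,212),(318,241),(277,530),(30,496)]),4);print('mat',m.mean(0),m[:,:2].tolist())
v=(m[0]+m[1]-m[2]-m[3])/2;w=(m[0]+m[3]-m[1]-m[2])/2;print(np.linalg.norm(v),np.linalg.norm(w),np.arctan2(v[1],v[0]),np.arctan2(-w[0],w[1]))
tp=onz(T,t([(49,475),(119,482),(187,489),(257,496)]),7);bk=onz(T,t([(73,275),(277,295)]),10);print('tips',tp[:,:2].tolist())
d=tp[0]-tp[3];yw=np.arctan2(-d[0],d[1]);e=bk.mean(0)-tp.mean(0);print('scoop yaw',yw,np.arctan2(e[1],e[0]),np.linalg.norm(d),np.linalg.norm(e))
u=np.array([np.cos(yw),np.sin(yw)]);mo=tp.mean(0)[:2];print('mouth',mo,'origin',mo+85*u,'grip',mo+158*u)
bt=onz(S,s([(625,36),(713,38)]),154);print('block top far edge',bt, 'board',onz(S,s([(538,137),(772,137)]),74))
print(tri([T,S],[t((85,239)),s((713,38))]))
g=cv2.imread('pics/top0.png');cv2.imwrite('pics/dish.png',cv2.resize(g[145:255,350:460],None,fx=5,fy=5,interpolation=cv2.INTER_CUBIC))
E
python3 m.py
```

```text
trough rim [[722.6907588289937, 67.97126653324693], [692.702277186153, -126.02505245459822], [374.18850743616326, -77.01799186185467], [405.0925930999766, 116.70294924716086]]
c [548.7  -4.6  60. ] L 321.7884617268046 196.23492205148662 yaw -0.1524579260511373 -0.1557815366265994
tri rim [723.2  71.   59.4] [3.0, 3.0]
tri rim [ 692.9 -123.2   58.9] [3.0, 3.0]
tri rim [374.1 -75.6  57.6] [1.8, 1.8]
tri rim [405.3 119.8  57.4] [3.0, 3.0]
k1 [500.2  68.1  39.7] [1.9, 1.9]
k2 [481.7 -55.3  39.4] [1.8, 1.8]
k3 [420.1 -44.6  41.4] [2.0, 2.0]
s1 [490.1   6.3  24.6] [1.6, 1.6]
s2 [428.8  15.9  25.5] [1.9, 1.9]
in trough [[-58.67090650115594, 62.56494131450723], [-58.16491462734086, -62.26329334147309], [-120.8329181340204, -61.4493091454751]]
in trough [[-59.32599707389424, 0.2514483537138398], [-122.29423589584418, 61.440595103117566], [-121.4134273350619, 0.07772342495463654]]
mat [477. 323.   4.] [[595.7603458737062, 403.56462655088296], [573.7835650895871, 216.3656679052295], [357.3894337486108, 243.05658472836325], [381.1842327375964, 428.8181414862201]]
217.0446818142234 187.87933864915652 -0.11995042770065947 -0.12211437229482186
tips [[396.8965283198832, 414.2316185930276], [392.04593765554205, 361.49550926422324], [387.1958137659763, 310.4326334040498], [382.362637684397, 258.04293253187313]]
scoop yaw -0.09278622063605174 -0.08293059405833018 156.86344261973258 150.21909187931033
mouth [389.6 336.1] origin [474.3 328.2] grip [546.9 321.4]
block top far edge [[540.5 294.2 154. ]
 [548.2 354.9 154. ]] board [[538.7 239.4  74. ]
 [553.6 408.3  74. ]]
(array([556.3, 350.7, 158.3]), [1.0, 1.0])
```

Run:
```python
from h import *
T=r.get_calibration('top');g=cv2.imread('pics/top0.png').astype(int)
# grey (low saturation) blob near dish
hsv=cv2.cvtColor(g.astype('uint8'),cv2.COLOR_BGR2HSV);m=((hsv[:,:,1]<60)).astype('uint8')
m[:, :355]=0;m[:,452:]=0;m[:150]=0;m[250:]=0
n,l,st,ce=cv2.connectedComponentsWithStats(m);i=1+st[1:,4].argmax();print(st[i],ce[i])
cs=cv2.boxPoints(cv2.minAreaRect(np.argwhere(l==i)[:,::-1].astype(np.float32)));print(cs)
p=onz(T,cs,60);print(p,np.linalg.norm(p[0]-p[1]),np.linalg.norm(p[1]-p[2]),p.mean(0))
```

```text
[ 362  159   84   80 6271] [403.03938766 198.78711529]
[[362. 159.]
 [445. 159.]
 [445. 238.]
 [362. 238.]]
[[ 643.47090162 -218.32491499   60.        ]
 [ 643.81872454 -457.40159886   60.        ]
 [ 418.22809479 -442.45242674   60.        ]
 [ 417.3493626  -210.14497783   60.        ]] 239.07693689050146 226.08540417105166 [ 530.71677089 -332.0809796    60.        ]
```

View pics/dish.png

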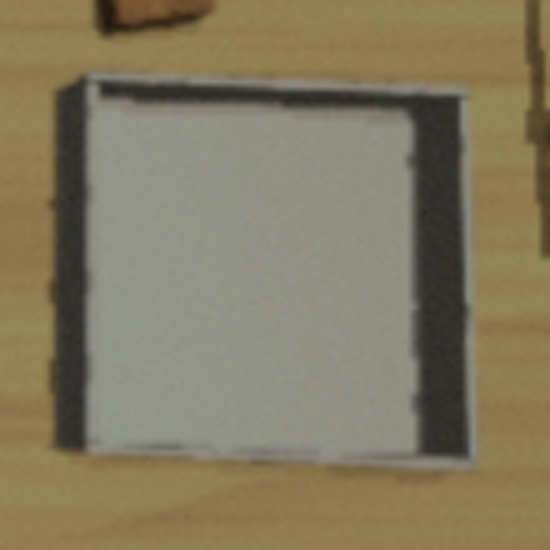

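Request:
carry_out(
  targets=[
    {"dp": [-55, -17, 0], "yaw": 10},
    {"dp": [-110, -33, 0], "yaw": 20},
    {"dp": [-165, -50, 0], "yaw": 30},
    {"dp": [-220, -67, 0], "yaw": 40},
    {"dp": [-275, -84, 0], "yaw": 50},
    {"dp": [-330, -100, 0], "yaw": 60},
    {"dp": [-376, -114, 0], "yaw": 70},
    {"dp": [-376, -114, 0], "yaw": 72},
    {"dp": [-376, -114, 0], "yaw": 72},
  ],
  fingers=1,
  grip_force=100,
)

```text
clock: 1.27
eef_pos: [546.1, 322.1, 238.9]
tcp_rot: [-3.141, 0.0, 1.482]
contact_force: [-0.4, -0.2, -0.1]
opening: 1.002
grasp_force: 0.0
```

Run:
```python
from h import *
s=r.sense();print(s['clock'],s['eef_pos'],s['tcp_rot'],s['contact_force'])
c=r.get_calibration('wrist');print(c)
cv2.imwrite('pics/w1.png',r.grab_frame('wrist')[:,:,::-1])
for th in(-.09,):
  for o in([474.3,328.2],):
    u=np.array([np.cos(th),np.sin(th)]);n=np.array([-u[1],u[0]])
    P=[[*(np.array(o)+x*u+y*n),z] for x,y,z in[(63,-32,154),(63,32,154),(83,32,154),(83,-32,154),(-86,-78,7),(-86,78,7)]]
    print(proj(c,P))
T=r.get_calibration('top')
p=onz(T,np.array([(87,76),(467,92),(475,468),(82,452)])/5+[349.6,144.6],60);print(p,p.mean(0),np.linalg.norm(p-np.roll(p,1,0),axis=1))
```

```text
1.275 [546.1119152  322.12523042 238.88972208] [-3.14062802e+00  2.34071181e-04  1.48165510e+00] [-0.39890191 -0.16472029 -0.08903638]
{'fx': 287.772426725283, 'fy': 287.772426725283, 'cx': 255.08063429929769, 'cy': 190.05925137835945, 'dist_coeffs': array([0.01126939, 0.        , 0.        , 0.        , 0.        ]), 'rvec': array([-2.8322553 ,  0.12675094,  0.02064972]), 'tvec': array([-514.76908519,  314.1377809 ,  491.01167215])}
[[244.55364232 236.71514513]
 [243.67863837 161.89591859]
 [269.52989856 161.91077269]
 [268.34467961 236.73297402]
 [140.24937107 218.14660005]
 [124.60742184  98.94097419]]
[[ 641.13426811 -232.66217577   60.        ]
 [ 632.06936703 -450.87025694   60.        ]
 [ 417.6691618  -441.29831034   60.        ]
 [ 425.74696677 -221.67029861   60.        ]] [ 529.15494093 -336.62526041   60.        ] [215.66759363 218.39628916 214.61376974 219.77651028]
```

View pics/w1.png

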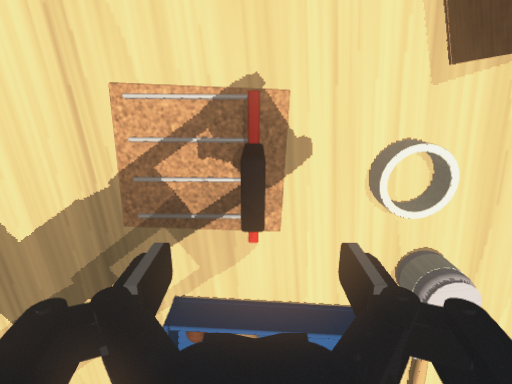

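The wrist view shows the block at about (253,190) between the fingers at (160,270) and (350,270). The rod tips are at (123,97) and (140,215), within 3 to 4 px of the prediction. Next I descend and grip.

Request:
carry_out(
  targets=[
    {"dp": [1, -1, 40], "yaw": 0},
    {"dp": [2, -2, 80], "yaw": 0},
    {"dp": [2, -2, 115], "yaw": 0},
    {"dp": [2, -2, 127], "yaw": 0},
    {"dp": [2, -2, 127], "yaw": 0},
  ],
)

```text
clock: 1.95
eef_pos: [544.1, 324.9, 112.2]
tcp_rot: [-3.141, 0.0, 1.483]
contact_force: [0.4, 0.2, 0.8]
opening: 0.995
grasp_force: 0.0
```

Request:
carry_out(
  targets=[
    {"dp": [0, 0, 0], "yaw": 0},
    {"dp": [0, 0, 0], "yaw": 0},
    {"dp": [0, 0, 0], "yaw": 0},
    {"dp": [0, 0, 0], "yaw": 0},
    {"dp": [0, 0, 0], "yaw": 0},
  ],
  fingers=-1,
  grip_force=100,
)

```text
clock: 2.58
eef_pos: [545.1, 324.6, 113.1]
tcp_rot: [3.141, -0.001, 1.481]
contact_force: [-1.2, -0.1, 6.1]
opening: 0.223
grasp_force: 98.7
```

Request:
carry_out(
  targets=[
    {"dp": [0, 0, -20], "yaw": 0},
    {"dp": [0, 0, -60], "yaw": 0},
    {"dp": [0, 0, -90], "yaw": 0},
    {"dp": [0, 0, -90], "yaw": 0},
    {"dp": [0, 0, -90], "yaw": 0},
  ],
)

```text
clock: 3.2
eef_pos: [544.1, 323.9, 201.5]
tcp_rot: [-3.141, 0.001, 1.481]
contact_force: [-0.4, -0.4, -3.3]
opening: 0.22
grasp_force: 98.2
```

Run:
```python
from h import *
s=r.sense();print(s)
a=r.grab_frame('wrist')[:,:,::-1];b=r.grab_frame('top')[100:260,100:340,::-1]
cv2.imwrite('pics/w2.png',np.vstack([a[:200],cv2.resize(b,(512,340))]))
```

```text
{'clock': 3.2, 'qpos': array([ 5.34625252e-01,  4.02363240e-01,  1.64929075e+00, -4.24534761e-05,
        1.09117007e+00,  6.24318812e-01]), 'qvel': array([ 0.00198214,  0.01982284,  0.01141323,  0.00034694, -0.00041817,
        0.00104294]), 'joint_efforts': array([-2.69687604e-03, -6.65167952e+01, -3.53971589e+01,  1.12422634e-02,
       -2.90615862e-02,  1.39422659e-04]), 'eef_pos': array([544.11912976, 323.92713404, 201.5313142 ]), 'tcp_rot': array([-3.14061554e+00,  7.50350433e-04,  1.48112275e+00]), 'contact_force': array([-0.42732143, -0.35569091, -3.34788896]), 'wrist_torque': array([-0.0402481 , -0.00026659, -0.01318435]), 'grasp_force': 98.22705745697021, 'opening': 0.21979063770780122}
```

View pics/w2.png

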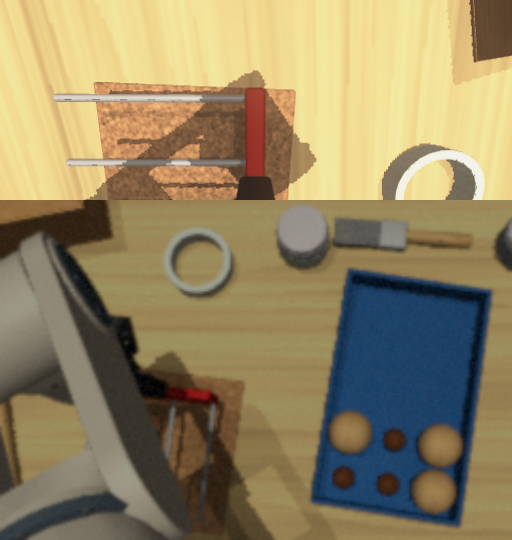

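The view shows the scoop hanging level in the grip, with visible rod tips at (55,97) and (68,162). Next I compute its pose in the tool frame and the path into the trough.

```bash
cat >> h.py <<'E'
def fr(psi): return np.array([[np.cos(psi),np.sin(psi)],[np.sin(psi),-np.cos(psi)]]) # rows tool x,y
def go(cur,tgt):  # cur,tgt=(x,y,z,psi) -> dp,yaw deg
    d=fr(cur[3])@(np.array(tgt[:2])-cur[:2]);return np.round([*d,cur[2]-tgt[2],np.degrees(cur[3]-tgt[3])],1).tolist()
E
python3 - <<'E'
from h import *
s=r.sense();c=r.get_calibration('wrist');p=s['eef_pos'];ps=s['tcp_rot'][2]
for pt in [(55,97),(68,162)]:
  for z in(93,97): print(fr(ps)@(onz(c,[pt],z)[0][:2]-p[:2]))
C=np.array([548.7,-3.2]);th=-.154
print('psi',th+np.pi/2)
cur=(544.1,324.2,202.3,1.481)
u=np.array([np.cos(th),np.sin(th)])
for xo in(68,69,70): # scoop origin in trough x
  g=C+(xo+73)*u;print(xo,g,go(cur,(*g,202.3,th+np.pi/2)))
E
```

```text
[  78.95539306 -159.41173339]
[  78.94332626 -156.77012898]
[  26.38739843 -159.67000606]
[  27.24576581 -157.0241251 ]
psi 1.4167963267948966
68 [688.03132377 -24.82827351] [-334.7, 174.7, 0.0, 3.7]
69 [689.01948919 -24.98166552] [-334.8, 175.6, 0.0, 3.7]
70 [690.00765461 -25.13505754] [-334.8, 176.6, 0.0, 3.7]
```

Request:
carry_out(
  targets=[
    {"dp": [-40, 21, 0], "yaw": 1},
    {"dp": [-90, 47, 0], "yaw": 1},
    {"dp": [-140, 74, 0], "yaw": 2},
    {"dp": [-190, 100, 0], "yaw": 2},
    {"dp": [-240, 126, 0], "yaw": 3},
    {"dp": [-285, 150, 0], "yaw": 3.7},
    {"dp": [-320, 168, 0], "yaw": 3.7},
    {"dp": [-335, 176, 0], "yaw": 3.7},
    {"dp": [-335, 176, 0], "yaw": 3.7},
    {"dp": [-335, 176, 0], "yaw": 3.7},
  ],
)

```text
clock: 4.55
eef_pos: [689.4, -23.8, 201.7]
tcp_rot: [-3.14, -0.0, 1.417]
contact_force: [0.2, 0.7, -3.2]
opening: 0.219
grasp_force: 98.2
```

Run:
```python
from h import *
s=r.sense();print(s['clock'],s['eef_pos'],s['tcp_rot'])
c=r.get_calibration('wrist')
C=np.array([548.7,-3.2]);th=-.154;u=np.array([np.cos(th),np.sin(th)]);n=np.array([-u[1],u[0]])
im=r.grab_frame('wrist')[:,:,::-1].copy()
P=[[*(C+x*u+y*n),60] for x,y in[(163,101),(-163,101),(-163,-101),(163,-101)]]
cv2.polylines(im,[proj(c,P).round().astype(int)],True,(0,255,255))
cv2.imwrite('pics/w3.png',im)
```

```text
4.55 [689.36942026 -23.81838096 201.69199549] [-3.14018917e+00 -3.66701251e-04  1.41727410e+00]
```

View pics/w3.png

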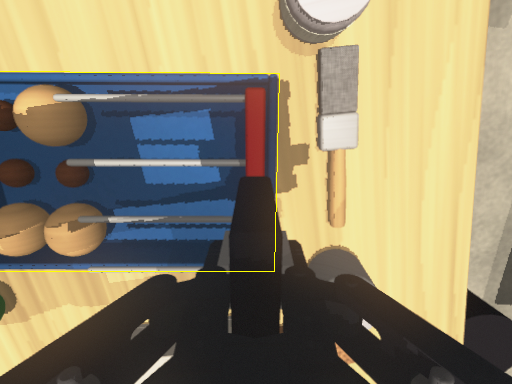

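The outline matches the trough rim within about 2 px, and the rod tips lie short of the keepers. Next I descend.

Request:
carry_out(
  targets=[
    {"dp": [-2, 0, 25], "yaw": 0},
    {"dp": [-2, 0, 50], "yaw": 0},
    {"dp": [-2, 0, 70], "yaw": 0},
    {"dp": [-2, 0, 80], "yaw": 0},
    {"dp": [-2, 0, 84], "yaw": 0},
    {"dp": [-2, 0, 84], "yaw": 0},
  ],
)

```text
clock: 5.35
eef_pos: [690.0, -27.0, 118.6]
tcp_rot: [3.141, -0.0, 1.417]
contact_force: [-0.2, -0.6, -2.1]
opening: 0.219
grasp_force: 98.2
```

Request:
carry_out(
  targets=[
    {"dp": [0, -4, 1], "yaw": 0},
    {"dp": [0, -10, 1], "yaw": 0},
    {"dp": [0, -17, 1], "yaw": 0},
    {"dp": [0, -24, 1], "yaw": 0},
    {"dp": [0, -31, 1], "yaw": 0},
    {"dp": [0, -38, 1], "yaw": 0},
    {"dp": [0, -45, 1], "yaw": 0},
    {"dp": [0, -52, 1], "yaw": 0},
    {"dp": [0, -59, 1], "yaw": 0},
    {"dp": [0, -66, 1], "yaw": 0},
  ],
)

```text
clock: 6.6
eef_pos: [624.0, -16.8, 117.3]
tcp_rot: [-3.142, -0.0, 1.417]
contact_force: [-0.4, -0.4, -2.9]
opening: 0.222
grasp_force: 98.3
```

Request:
carry_out(
  targets=[
    {"dp": [0, -7, 0], "yaw": 0},
    {"dp": [0, -14, 0], "yaw": 0},
    {"dp": [0, -21, 0], "yaw": 0},
    {"dp": [0, -28, 0], "yaw": 0},
    {"dp": [0, -35, 0], "yaw": 0},
    {"dp": [0, -42, 0], "yaw": 0},
    {"dp": [0, -49, 0], "yaw": 0},
    {"dp": [0, -55, 0], "yaw": 0},
    {"dp": [0, -59, 0], "yaw": 0},
    {"dp": [0, -61, 0], "yaw": 0},
    {"dp": [0, -61, 0], "yaw": 0},
  ],
)

```text
clock: 7.98
eef_pos: [564.3, -7.5, 117.3]
tcp_rot: [3.141, -0.0, 1.417]
contact_force: [0.6, -0.3, -3.0]
opening: 0.218
grasp_force: 98.3
```

Run:
```python
from h import *
s=r.sense();print(s['clock'],s['eef_pos'],s['tcp_rot'],s['contact_force'])
d=s['eef_pos'][:2]-[548.7,-3.2];th=-.154;u=np.array([np.cos(th),np.sin(th)]);print('xo',d@u-73,'yo',d@[-u[1],u[0]]+.8)
a=r.grab_frame('wrist')[:290,:,::-1];b=r.grab_frame('scene')[165:280,160:300,::-1]
cv2.imwrite('pics/w4.png',np.hstack([a,cv2.resize(b,(288,290))]))
```

```text
7.975 [564.27763051  -7.54894638 117.33355025] [ 3.14142451e+00 -6.42590074e-06  1.41654706e+00] [ 0.58084396 -0.27005875 -3.0368655 ]
xo -56.93963062630235 yo -1.107994351201093
```

View pics/w4.png

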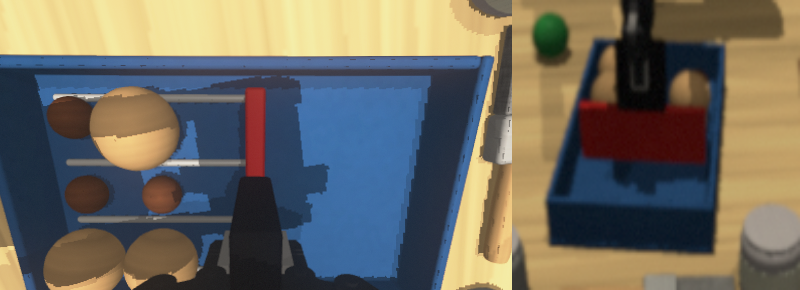

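The wrist view shows all three keepers between rods: one at (135,128), two in the lower slot at (85,270) and (160,265). The smalls at (70,117), (87,193) and (162,195) are on the floor in the slots. Next I go 7 mm further, raise just off the floor, shake, then lift.

Request:
carry_out(
  targets=[
    {"dp": [0, -4, 0], "yaw": 0},
    {"dp": [0, -7, 0], "yaw": 0},
    {"dp": [0, -7, 0], "yaw": 0},
    {"dp": [0, -7, -3], "yaw": 0},
    {"dp": [0, -7, -6], "yaw": 0},
    {"dp": [0, -7, -9], "yaw": 0},
    {"dp": [0, -7, -12], "yaw": 0},
    {"dp": [4, -7, -14], "yaw": 0},
    {"dp": [-4, -7, -16], "yaw": 0},
    {"dp": [4, -7, -18], "yaw": 0},
    {"dp": [-4, -7, -20], "yaw": 0},
    {"dp": [0, -7, -22], "yaw": 0},
  ],
)

```text
clock: 9.57
eef_pos: [557.1, -7.0, 139.4]
tcp_rot: [-3.141, 0.0, 1.416]
contact_force: [-0.1, -0.8, -5.6]
opening: 0.22
grasp_force: 98.0
```

```bash
cat >> h.py <<'E'
def balls(name=None, zc=23):
    """pale/dark blobs seen in wrist image, back-projected to height underside+zc, in scoop frame (x,y)"""
    s=r.sense();c=r.get_calibration('wrist');im=r.grab_frame('wrist')[:,:,::-1].copy()
    if name: cv2.imwrite('pics/'+name,im)
    p=s['eef_pos'];F=fr(s['tcp_rot'][2]);und=p[2]-108.6
    print(s['clock'],p.round(1),'und',round(und,1),'F',s['contact_force'].round(1),'rot',s['tcp_rot'].round(4))
    h=cv2.cvtColor(im,cv2.COLOR_BGR2HSV);m=((h[:,:,0]<25)&(h[:,:,1]>60)&(h[:,:,1]<190)&(h[:,:,2]>40)).astype('uint8')
    b,g,rr=[im[:,:,i].astype(int) for i in range(3)]
    for nm,m in(('pale',(rr>b+25)&(g>b+8)&(g*1.0>rr*.62)),('dark',(rr>b+15)&(g<rr*.62))):
        m=cv2.morphologyEx(m.astype('uint8'),cv2.MORPH_OPEN,np.ones((5,5)))
        n,l,st,ce=cv2.connectedComponentsWithStats(m)
        for i in range(1,n):
            if st[i,4]>150:
                w=onz(c,[st[i,:2]+st[i,2:4]/2-.5],und+(zc if nm=='pale' else 24-und))[0]
                t=F@(w[:2]-p[:2]);print(nm,'scoop x,y',(t[1]+73).round(0),t[0].round(0),'box',st[i].tolist())
E
python3 -c "
from h import *
balls('w5.png')"
```

```text
9.575 [557.1  -7.  139.4] und 30.8 F [-0.1 -0.8 -5.6] rot [-3.1414e+00  2.0000e-04  1.4160e+00]
pale scoop x,y 73.0 11.0 box [0, 0, 512, 376, 49546]
pale scoop x,y -18.0 54.0 box [79, 93, 112, 80, 6243]
pale scoop x,y -45.0 12.0 box [89, 170, 37, 33, 964]
pale scoop x,y 9.0 13.0 box [160, 170, 30, 31, 490]
pale scoop x,y -34.0 -52.0 box [57, 222, 150, 71, 7815]
pale scoop x,y -22.0 -169.0 box [143, 347, 32, 32, 313]
dark scoop x,y 73.0 51.0 box [245, 87, 21, 90, 1815]
```

Request:
carry_out(
  targets=[
    {"dp": [0, 0, -3], "yaw": 0},
    {"dp": [0, 0, -8], "yaw": 0},
    {"dp": [0, 0, -14], "yaw": 0},
    {"dp": [0, 0, -20], "yaw": 0},
    {"dp": [0, 0, -26], "yaw": 0},
    {"dp": [0, 0, -32], "yaw": 0},
    {"dp": [0, 0, -38], "yaw": 0},
    {"dp": [0, 0, -44], "yaw": 0},
    {"dp": [0, 0, -49], "yaw": 0},
    {"dp": [0, 0, -51], "yaw": 0},
  ],
)

```text
clock: 10.88
eef_pos: [557.5, -6.5, 190.7]
tcp_rot: [3.141, -0.0, 1.417]
contact_force: [0.5, -0.2, -4.9]
opening: 0.217
grasp_force: 98.0
```

```bash
python3 -c "
from h import *
balls('w6.png')
im=cv2.imread('pics/w6.png')
for p in [(80,110),(95,115),(60,125),(110,130),(105,185),(175,185)]: print(p,im[p[1],p[0]])
"
```

```text
10.875 [557.5  -6.5 190.7] und 82.1 F [ 0.5 -0.2 -4.9] rot [ 3.1411 -0.      1.4166]
pale scoop x,y 73.0 11.0 box [0, 0, 512, 376, 74698]
pale scoop x,y -8.0 49.0 box [106, 93, 85, 94, 5847]
pale scoop x,y 135.0 -72.0 box [315, 272, 21, 10, 175]
pale scoop x,y 295.0 -151.0 box [462, 323, 50, 53, 1233]
pale scoop x,y -20.0 -167.0 box [146, 347, 29, 29, 284]
dark scoop x,y 73.0 46.0 box [245, 87, 21, 90, 1815]
(80, 110) [63 49 42]
(95, 115) [63 50 44]
(60, 125) [ 86 127 153]
(110, 130) [ 78 116 150]
(105, 185) [63 50 43]
(175, 185) [156 106  68]
```

```bash
cat >> h.py <<'E'
def asc(f,x0=0,x1=256,y0=70,y1=330,k=5):
    h=cv2.cvtColor(cv2.blur(cv2.imread('pics/'+f),(3,3)),cv2.COLOR_BGR2HSV)
    for y in range(y0,y1,k+2): print(y,''.join('.' if 95<H<135 and S>90 else ('r' if (H<8 or H>170) and S>90 else ('O' if V>150 else ('o' if V>90 else 'd')) if H<28 and S>60 else '-') for H,S,V in h[y,x0:x1:k].astype(int)))
E
python3 -c "
from h import *
asc('w6.png')"
```

```text
70 OOOOOOOOOOO..........................-..............
77 OOOOOOOOOOO-.......-..------------------------------
84 OOOOOOOOOOOO..-----.........................--------
91 OOOOOOOOOOOO..-----......-...-..-..--------------rrr
98 OOOOOOOOOOO--------------oOOoooooo---------------rrr
105 OOOOOOooOOOO-..-----...-oooooooooooo-............rrr
112 OOoooooooOOOo...------ooooooooooooooo------------rrr
119 oOOoooooooOOo....---..ooOOOOOOOOOOoooo...........rrr
126 ooOoooOoooOOO-....--.-oOOOOOOOOOOOooOo--.........rrr
133 ooOOoooooooOOo....----oOOOOOOOOOOOOOOod-.........-rr
140 OooOoooOoooOOo...----.OOOOOOOOOOOOOOOo--.........-rr
147 OOoOOoooOooOOO....---.OOOOOOOOOOOOOOOo-..........-rr
154 OOooOOooooooOO-...----.OOOOOOOOOOOOOO-...........-rr
161 OOOoOOoooOooOO----------OOOOOOOOOOOOo------------orr
168 OOOOoOoooooooOO...----.-ddOOOOOOOOo-ooodd........-rr
175 oOOOoOOoooOooOO...----.-dddddd-....-ooodd........-rr
182 OoOOOoOoooooooO-...---..-dddd-......oooo-.......----
189 OOOOOOOOoooOooOO..----..........................----
196 OOOoOOOOOooOOooO..-----.........................----
203 OOOOOOOOOoooOooO-.
[... 360 characters left out ...]
oooood----------
252 OOOOOOOOOOOOoooooooooooooooooooooooooooooo----------
259 OOOOOOOOOOOOoooooooooooooooooooooooooooood----------
266 OOOOOOOOOOOOoooooooooooooOoooooooooooOOOo-----------
273 OOOOOOOOOOOOooooooooooOOOOOOOOooooOOOOOo------------
280 OOOOOOOOOOOOOOOOOOOOOOOOOOOOOOdd-d-dOod-------------
287 OOOOOOOOOOOOOOoOOOOOOOOOOOOodddd--------------------
294 OOOOOOOOOOOOO------oooOOOodddddd--------------------
301 OOOOOOOOOOO---------ooOdddddddd---------------------
308 OOOOOOOOOO-----------ddddddddd----------------d-----
315 OOOOOOOOO----------ddddddd-d------------------O-----
322 OOOOOOOOO--------ddddd-d--d--Od---------------O-----
329 OOOOOOOOO------d-d---------OOd----------------------
```

Run:
```python
from h import *
c=r.get_calibration('wrist');p=r.sense()['eef_pos'];F=fr(1.4166)
C=np.array([548.7,-3.2]);th=-.154;u=np.array([np.cos(th),np.sin(th)]);n=np.array([-u[1],u[0]])
P=[[*(C+x*u+y*n),24] for x,y in[(-122,62),(-122,0),(-59,0),(-137,62),(-100,62),(-80,75)]];print(proj(c,P))
for q in[(148,133),(98,258),(172,255)]:
  w=onz(c,[q],p[2]-108.6+23)[0];t=F@(w[:2]-p[:2]);print(t[1]+73,t[0])
for q in[(135,178),(190,175)]: print(((onz(c,[q],24)[0][:2]-C)@np.c_[u,n]))
h=cv2.imread('pics/w6.png');print(h[100:190:8,70:125:8,2]);print(h[100:190:8,70:125:8,0])
```

```text
[[124.96573831 113.49294265]
 [132.98863894 173.24924562]
 [191.76739261 173.2281217 ]
 [109.9971845  113.46084558]
 [146.8768293  113.53175605]
 [165.5129971  100.03198658]]
-7.5859116103302 53.53707735521529
-62.391605989349955 -52.744549314284114
1.3635663580660093 -50.03567852658244
[-120.51844564   -5.28009718]
[-61.03388916  -1.96467578]
[[178 179 169 183 183 111 113]
 [ 39  43  42  45  53  53 135]
 [ 41  42  40  42  50 140 147]
 [ 44  39  41  44  51 148 156]
 [ 46  40  42  44  51 148 160]
 [ 44  41  43  43  45 231 241]
 [ 46  39  42  44  45 166 230]
 [ 99  40  41  43  45  53 215]
 [116 117 117 118 119 120 207]
 [155  48  41  42  46  52  78]
 [162  48  41  41  42  50  68]
 [156  49  44  44  42  45  50]]
[[162 164 154 167 167  99 101]
 [ 63  65  62  63  92  91  73]
 [ 72  66  63  64  90  74  77]
 [ 85  64  63  65  90  78  81]
 [ 93  65  63  64  88  77  83]
 [ 93  66  65  64  64 123 134]
 [ 92  63  65  64  63  97 122]
 [ 83  71  64  63  64  89 108]
 [106 107 106 106 106 107 189]
 [ 86  93  63  63  65  90  39]
 [ 90  94  65  63  63  88  51]
 [ 86  92  65  65  63  66  90]]
```

All three keepers ride on the scoop at scoop x = -8, -62 and +1. Two smalls are visible on the floor, and the third is hidden just under keeper 1, where it was expected. Only yaw is available, so I'll swing the tips toward the dish about the tip point. That way the centrifugal force holds the balls in. Then I sweep tips-first and stop over the dish.

Request:
carry_out(
  targets=[
    {"dp": [2.8, 0, 0], "yaw": -1},
    {"dp": [8.3, -0.2, 0], "yaw": -3},
    {"dp": [16.6, -0.9, 0], "yaw": -6},
    {"dp": [27.6, -2.4, 0], "yaw": -10},
    {"dp": [38.5, -4.7, 0], "yaw": -14},
    {"dp": [51.8, -8.7, 0], "yaw": -19},
    {"dp": [64.7, -13.7, 0], "yaw": -24},
    {"dp": [77.1, -19.9, 0], "yaw": -29},
    {"dp": [88.9, -27.2, 0], "yaw": -34},
    {"dp": [100.1, -35.4, 0], "yaw": -39},
    {"dp": [110.5, -44.6, 0], "yaw": -44},
    {"dp": [120, -54.7, 0], "yaw": -49},
  ],
)

```text
clock: 12.42
eef_pos: [521.4, 121.5, 190.2]
tcp_rot: [3.142, -0.0, 2.277]
contact_force: [0.3, 0.2, -5.0]
opening: 0.221
grasp_force: 98.0
```

Run:
```python
from h import *
balls('w7.png');asc('w7.png',y0=84,y1=310,k=6)
for d in(5,10,15,20,25,30,35,39,43,46,47,47.5): a=np.radians(d);print(d,(159*np.sin(a)).round(1),(159*np.cos(a)-159).round(1))
```

```text
12.425 [521.4 121.5 190.2] und 81.6 F [ 0.3  0.2 -5. ] rot [ 3.1416e+00 -2.0000e-04  2.2771e+00]
pale scoop x,y 74.0 12.0 box [0, 0, 512, 372, 122480]
pale scoop x,y 263.0 9.0 box [478, 162, 34, 55, 1340]
pale scoop x,y -30.0 11.0 box [112, 178, 27, 20, 431]
pale scoop x,y -26.0 -175.0 box [144, 357, 22, 21, 191]
dark scoop x,y 74.0 45.0 box [246, 88, 20, 89, 1708]
84 OOOOOOOoooooooooooOoOooooooOOOOOOOOOOOOOOOO
92 OOOOOOOOOOoooooooOooooooooOOOOOOOOOOOOOOOrr
100 OOOOOOOOOO----------oooOOOOoo------------rr
108 OOOOOOOOOOOOOOOOooooooOOOOOOOOoOOOOOOOOOOrr
116 OOOOOOOOOOOOOOOOOooooOOOOOOOOOOoOoOOOOOOOor
124 OOOOOOOOOOOOOOOOOOooOOOOOOOOOOOo-OOOOOOOOrr
132 OOOOOOOOOOOOOOOOOOooOOOOOOOOOOOo--oOOOOOorr
140 OOOOOOOOOOOOOOOOOOoOOOOOOOOOOOOo---OOOOOorr
148 OOOOOOOOOOOOOOOOOO-OOOOOOOOOOOOo----oOOoorr
156 OOOOOOOOOOOOOOOO----OOOOOOOOOOo-------ooorr
164 OOOOOOOOOOOO---------OOOOOOOOo-----------rr
172 OOOOOOOOOOOOOO..--.....-oOoo-....-------orr
180 OOOOOOOOOOOO-.--....ddd-..............---dd
188 OOOOOOOOOOO..--....ooodd-...............--d
196 OOOOOOOOO-..--.....ooddd-...............--d
204 OOOOOOOO-.--........-d-.................--d
212 OOOOOOO..--............................---d
220 OOOOO-.----..------------------------------
228 oOOO..------.-ooooooo.----ooooood......----
236 OOO-.-------OOOOOooooo-.oOOOOOoooo....-----
244 OOOOO..----OOOOOOOOOooo-OOOOOOOOOo-.-------
252 OOOOOO-.--OOOOOOOOOOOooOOOOOOOOOOoo--------
260 OOOOOOOO..OOOOOOOOOOOooOOOOOOOOOOOo--------
268 OOOOOOOOOOOOOOOOOOOOOooOOOOOOOOOOO---------
276 OOOOOOOOOOOOOOOOOOOOOo.-OOdddoOOO----------
284 OOOOOOOOOOOOOOOOOOOO----ddddddddd----------
292 OOOOOOOOOOOOOOO-Oo----dddddddddd-----------
300 OOOOOOOOOOOOOOOO-.--dddd-dd----------------
308 OOOOOOOOOOOOOOOOOOdddddd-------------------
5 13.9 -0.6
10 27.6 -2.4
15 41.2 -5.4
20 54.4 -9.6
25 67.2 -14.9
30 79.5 -21.3
35 91.2 -28.8
39 100.1 -35.4
43 108.4 -42.7
46 114.4 -48.5
47 116.3 -50.6
47.5 117.2 -51.6
```

Request:
carry_out(
  targets=[
    {"dp": [13.9, -0.6, 0], "yaw": -5},
    {"dp": [27.6, -2.4, 0], "yaw": -10},
    {"dp": [41.2, -5.4, 0], "yaw": -15},
    {"dp": [54.4, -9.6, 0], "yaw": -20},
    {"dp": [67.2, -14.9, 0], "yaw": -25},
    {"dp": [79.5, -21.3, 0], "yaw": -30},
    {"dp": [91.2, -28.8, 0], "yaw": -35},
    {"dp": [100.1, -35.4, 0], "yaw": -39},
    {"dp": [108.4, -42.7, 0], "yaw": -43},
    {"dp": [114.4, -48.5, 0], "yaw": -46},
    {"dp": [116.3, -50.6, 0], "yaw": -47},
    {"dp": [117.2, -51.6, 0], "yaw": -47.5},
  ],
)

```text
clock: 13.98
eef_pos: [406.8, 177.0, 190.4]
tcp_rot: [3.141, 0.0, 3.101]
contact_force: [1.0, -0.7, -5.2]
opening: 0.226
grasp_force: 98.0
```

Run:
```python
from h import *
balls('w8.png');asc('w8.png',y0=84,y1=310,k=6)
s=r.sense();p=s['eef_pos'];ps=s['tcp_rot'][2];th=ps-np.pi/2
tip=np.array([533.,-300]);g=tip+159*np.array([np.cos(th),np.sin(th)]);print(g,go((*p,ps),(*g,p[2]-8,ps)))
```

```text
13.975 [406.8 177.  190.4] und 81.8 F [ 1.  -0.7 -5.2] rot [3.1415e+00 3.0000e-04 3.1009e+00]
pale scoop x,y 74.0 10.0 box [0, 0, 512, 376, 113670]
pale scoop x,y 49.0 7.0 box [204, 166, 42, 51, 1657]
pale scoop x,y -46.0 2.0 box [94, 185, 25, 26, 420]
pale scoop x,y -9.0 -1.0 box [140, 189, 26, 23, 414]
pale scoop x,y -22.0 -53.0 box [58, 222, 173, 71, 8291]
pale scoop x,y -158.0 -131.0 box [0, 288, 15, 88, 800]
dark scoop x,y 74.0 45.0 box [245, 88, 21, 89, 1744]
84 OOOOOOOOOOOOOOOOOOOOOOOOOOOOOOoooooooooOOOO
92 OOOOOOOOOOOOOOOOOOOOOOOOOOOOOOOoooooOOOOOrr
100 OOOOOOOOOO----------OOOoooooo------------rr
108 OOOOOOOOOOOOOOOOOOOOOOOoooooooooooooOOOOOrr
116 OOOOOOOOOOOOOOOOOOOOOOOOoooooooooooooOOOOrr
124 OOOOOOOOOOOOOOOOOOOOOOOOoooooooooooooOOOOrr
132 OOOOOOOOOOOOOOOOOOOOOOOOOoooooooooooooOOOrr
140 OOOOOOOOOOOOOOOOOOOOOOOOOOoooooooooooooOOrr
148 OOOO--oOOOOOOOOOOOOOOOOOOOoooooooOooooooorr
156 .......-----------oOOOOOOOOOoooOOOOOooooorr
164 ..........-----------OOOOOOOOo-----------rr
172 ....................---ooooo-------Oooooorr
180 .................................--OOOooddd
188 .................oodd-...d--.....--OOOooddd
196 ................ooood---oodd-..-.--OOOOoddd
204 ................ooddd.--ddod-.--.--OOOOOddd
212 ..................-..---ddd--.----oOOOOdddd
220 .............--------------------------dddd
228 .............-ooooooo...--ooooooo-oOOOOdddd
236 ............OOOOOOOooo-.oOOOOOOOooOOOO-dddd
244 ...........OOOOOOOOOOoo-OOOOOOOOOooOd--dddd
252 ..........OOOOOOOOOOOOoOOOOOOOOOOOodd--dddd
260 ..........OOOOOOOOOOOOoOOOOOOOOOOOodd--dd-d
268 ..........OOOOOOOOOOOOoOOOOOOOOOOOddd--d-dd
276 -.........-OOOOOOOOOOo.-OOdddOOOOddddd-d---
284 O.....--....OOOOOOOO-...ddddddddddddd------
292 O.------......--O-....dddddddddddddd-------
300 O..-----............----dddddddddd---------
308 O-.-----..........------------d------------
[ 539.4379564  -141.13039083] [-145.5, -312.4, 8.0, 0.0]
```

Request:
carry_out(
  targets=[
    {"dp": [-4, -6, 0], "yaw": 0},
    {"dp": [-12, -18, 0], "yaw": 0},
    {"dp": [-25, -36, 0], "yaw": 0},
    {"dp": [-41, -59, 0], "yaw": 0},
    {"dp": [-59, -86, 0], "yaw": 0},
    {"dp": [-79, -115, 0], "yaw": 0},
    {"dp": [-98, -146, 0], "yaw": 0},
    {"dp": [-114, -178, 0], "yaw": 0},
    {"dp": [-127, -211, 0], "yaw": 0},
    {"dp": [-136, -244, 2], "yaw": 0},
    {"dp": [-142, -278, 4], "yaw": 0},
    {"dp": [-145, -312, 6], "yaw": 0},
  ],
)

```text
clock: 15.52
eef_pos: [538.9, -143.3, 184.0]
tcp_rot: [-3.141, -0.0, 3.1]
contact_force: [0.8, -0.0, -5.4]
opening: 0.221
grasp_force: 98.0
```

Request:
carry_out(
  targets=[
    {"dp": [0, 0, 0], "yaw": 0},
    {"dp": [0, 0, 0], "yaw": 0},
    {"dp": [0, 0, 0], "yaw": 0},
    {"dp": [0, 0, 0], "yaw": 0},
  ],
)

```text
clock: 16.02
eef_pos: [538.9, -140.2, 184.4]
tcp_rot: [3.142, 0.0, 3.102]
contact_force: [-0.4, 0.6, -5.3]
opening: 0.221
grasp_force: 98.7
```

Run:
```python
from h import *
balls('w9.png');asc('w9.png',y0=84,y1=310,k=6)
```

```text
16.025 [ 538.9 -140.2  184.4] und 75.8 F [-0.4  0.6 -5.3] rot [3.1415 0.     3.1019]
pale scoop x,y 2.0 74.0 box [0, 0, 313, 209, 25284]
pale scoop x,y -29.0 63.0 box [72, 63, 90, 112, 7153]
pale scoop x,y 39.0 55.0 box [172, 102, 74, 58, 4143]
pale scoop x,y 184.0 66.0 box [394, 109, 23, 12, 173]
pale scoop x,y 39.0 7.0 box [178, 165, 68, 52, 3011]
pale scoop x,y -50.0 -73.0 box [0, 180, 231, 195, 18241]
pale scoop x,y 274.0 -58.0 box [463, 189, 49, 148, 3747]
pale scoop x,y -15.0 -5.0 box [134, 195, 25, 21, 429]
pale scoop x,y -21.0 -170.0 box [143, 347, 32, 32, 307]
pale scoop x,y 172.0 -173.0 box [336, 347, 39, 37, 347]
dark scoop x,y 280.0 115.0 box [468, 45, 19, 22, 298]
dark scoop x,y 74.0 45.0 box [246, 88, 20, 89, 1726]
84 -----------------------------OOOOOOOOOOOOoo
92 ------------------OO---------oOOOOOOOOOOOor
100 ---------------OOOOOOooo-----------------rr
108 --------------OOOOOOOOOooo---oooOOOOOOOOoor
116 -------------OOOOOOOOOOOooo--oooOOOOOOOOorr
124 -------------OOOOOOOOOOOooo--ooooOOOOOOoorr
132 -------------OOOOOOOOOOOOoo--oooOOOOOOOoorr
140 -------------OOOOOOOOOO
[... 328 characters left out ...]
---------------oooOOOOoooddd
204 ------------------------------ooooOOOOOOddd
212 -------------------------------oooOOOOOdddd
220 --------ooooo--------------------------dddd
228 ------oOOOoooooo-----oooooooo--oooOOOOOdddd
236 ----OOOOOOOOooooO---OOOOOOoooo-OOOOOOO-ddd-
244 ----OOOOOOOOOOooo--OOOOOOOOOoooOOOOOd--ddd-
252 ---OOOOOOOOOOOOoo-OOOOOOOOOOOooOOOOdd--dd--
260 ---OOOOOOOOOOOOoo-OOOOOOOOOOOOoOOOOdd--dd--
268 ---oOOOOOOOOOOOo--OOOOOOOOOOOo----ddd--dd--
276 ----oOOOOOOOOOo----OOOOOOOdddoOOOddddddd---
284 OOOOOOOOOOOOOOOOOOOOOOOOddddddddddddd------
292 OOOOOOOOOOOOOOOOOOOOodddddddddddddd--------
300 OOOOOOOOOOOOOOOOOOOoddddddddddddd----------
308 OOOOOOOOOOOOOOOOOOddddddddddd--------------
```

Request:
carry_out(
  targets=[
    {"dp": [0, 0, 0], "yaw": 0},
    {"dp": [0, 0, 0], "yaw": 0},
    {"dp": [0, 0, 0], "yaw": 0},
    {"dp": [0, 0, 0], "yaw": 0},
  ],
)

```text
clock: 16.58
eef_pos: [538.8, -140.8, 184.3]
tcp_rot: [-3.142, -0.0, 3.101]
contact_force: [0.5, -0.5, -3.9]
opening: 0.223
grasp_force: 98.8
```

Run:
```python
from h import *
balls('w10.png');asc('w10.png',y0=84,y1=310,k=6)
```

```text
16.575 [ 538.8 -140.8  184.3] und 75.7 F [ 0.5 -0.5 -3.9] rot [-3.1416 -0.      3.1009]
pale scoop x,y 1.0 72.0 box [0, 0, 313, 214, 25441]
pale scoop x,y -29.0 62.0 box [72, 66, 90, 109, 7155]
pale scoop x,y 39.0 55.0 box [173, 102, 73, 58, 4111]
pale scoop x,y 181.0 61.0 box [394, 110, 13, 23, 212]
pale scoop x,y 39.0 7.0 box [178, 165, 68, 52, 2984]
pale scoop x,y -25.0 11.0 box [104, 182, 55, 10, 369]
pale scoop x,y -120.0 -19.0 box [0, 187, 39, 69, 1916]
pale scoop x,y 274.0 -58.0 box [463, 191, 49, 145, 3625]
pale scoop x,y -14.0 -5.0 box [134, 195, 26, 21, 442]
pale scoop x,y -53.0 -95.0 box [0, 222, 231, 153, 12444]
pale scoop x,y -102.0 -46.0 box [33, 247, 33, 7, 183]
pale scoop x,y -21.0 -169.0 box [144, 347, 31, 31, 299]
pale scoop x,y 172.0 -173.0 box [336, 347, 39, 37, 345]
dark scoop x,y 281.0 114.0 box [469, 47, 19, 19, 240]
dark scoop x,y 74.0 45.0 box [245, 88, 21, 89, 1719]
84 -----------------------------OOOOOOOOOOOOoo
92 ------------------OO---------oOOOOOOOOOOOrr
100 ---------------OOOOOOooo-----------------rr
108 --------------OOOOOOOOOooo---oooOOOOOOOOorr
116 -
[... 494 characters left out ...]
---------------oooOOOOOooddd
204 ooooo--------------------------oooOOOOOOddd
212 OOoooo-------------------------ooooOOOOdddd
220 OOOoooo--------------------------------dddd
228 OOOOooo--------------oooooooo--ooOOOOOOddd-
236 OOOOoo--------------OOOOOOoooo-OOOOOOO-ddd-
244 OOOOo--------------OOOOOOOOOoooOOOOOd--ddd-
252 OOo---------------OOOOOOOOOOOooOOOOdd--ddd-
260 ------------------OOOOOOOOOOOOoOOOOdd--dd--
268 ------------------OOOOOOOOOOOo----ddd--dd--
276 -------------------OOOOOOOdddoOOOddddd-d---
284 OOOOOOOOOOOOOOOOOOOOOOOOdddddddddddd-------
292 OOOOOOOOOOOOOOOOOOOOoddddddddddddddd-------
300 OOOOOOOOOOOOOOOOOOOoddddddddddddd----------
308 OOOOOOOOOOOOOOOOOOdddddddddddd-------------
```

Keeper 3 has dropped into the dish, at its far wall around pixel (20,225). Keepers 1 and 2 have stopped on the rods at scoop x ≈ -36 and -16. I'll ratchet them off: slow forward, quick back.

Request:
carry_out(
  targets=[
    {"dp": [0, -1, 0], "yaw": 0},
    {"dp": [0, -3, 0], "yaw": 0},
    {"dp": [0, -6, 0], "yaw": 0},
    {"dp": [0, -10, 0], "yaw": 0},
    {"dp": [0, -15, 0], "yaw": 0},
    {"dp": [0, -20, 0], "yaw": 0},
    {"dp": [0, -26, 0], "yaw": 0},
    {"dp": [0, -32, 0], "yaw": 0},
    {"dp": [0, -38, 0], "yaw": 0},
    {"dp": [0, -44, 0], "yaw": 0},
    {"dp": [0, -50, 0], "yaw": 0},
    {"dp": [0, -56, 0], "yaw": 0},
  ],
)

```text
clock: 18.12
eef_pos: [536.5, -197.2, 184.3]
tcp_rot: [3.142, -0.0, 3.101]
contact_force: [-0.5, 0.4, -5.9]
opening: 0.218
grasp_force: 98.8
```

Request:
carry_out(
  targets=[
    {"dp": [0, -6, 0], "yaw": 0},
    {"dp": [0, -12, 0], "yaw": 0},
    {"dp": [0, -17, 0], "yaw": 0},
    {"dp": [0, -21, 0], "yaw": 0},
    {"dp": [0, -24, 0], "yaw": 0},
    {"dp": [0, -26, 0], "yaw": 0},
    {"dp": [0, -27, 0], "yaw": 0},
    {"dp": [0, -27, 0], "yaw": 0},
  ],
)

```text
clock: 19.12
eef_pos: [535.4, -223.8, 184.3]
tcp_rot: [3.142, -0.0, 3.101]
contact_force: [-0.2, -0.1, -4.2]
opening: 0.224
grasp_force: 98.8
```

Run:
```python
from h import *
balls('w11.png');asc('w11.png',y0=84,y1=290,k=6)
```

```text
19.125 [ 535.4 -223.8  184.3] und 75.7 F [-0.2 -0.1 -4.2] rot [ 3.1416e+00 -1.0000e-04  3.1008e+00]
pale scoop x,y 32.0 47.0 box [0, 0, 400, 282, 42644]
pale scoop x,y -24.0 62.0 box [72, 68, 103, 107, 7664]
pale scoop x,y -56.0 -48.0 box [0, 130, 208, 245, 17394]
pale scoop x,y 29.0 36.0 box [173, 150, 50, 10, 411]
pale scoop x,y -3.0 11.0 box [138, 181, 41, 11, 382]
pale scoop x,y -16.0 -5.0 box [134, 195, 23, 21, 416]
pale scoop x,y -21.0 -170.0 box [143, 347, 32, 32, 311]
pale scoop x,y 172.0 -173.0 box [336, 347, 39, 37, 345]
pale scoop x,y 315.0 -168.0 box [496, 349, 16, 27, 314]
dark scoop x,y 74.0 45.0 box [246, 88, 19, 89, 1675]
84 ------------------------------------------o
92 ------------------OO---------------------rr
100 ---------------OOOOOOOoo-----------------rr
108 --------------OOOOOOOOOooo---------------rr
116 -------------OOOOOOOOOOOooo--------------rr
124 -------------OOOOOOOOOOOooo--------------rr
132 O------------OOOOOOOOOOOOoo--------------rr
140 O------------OOOOOOOOOOOOoo--------------rr
148 OO-----------OOOOOOOOOOOOoo--------------rr
156 OO------------OOOOOOOOOOoo---------------rr
164 OO--------------OOOOOOOoo----------------rr
172 OOO----------------OOO-------------------rr
180 OOO----------------------------------------
188 OOO----------------------------------------
196 OOOO---------------------------------------
204 oOOO------ooooooo--------------------------
212 oOOO-----OOOOOOOoo-------------------------
220 OOOOO---OOOOOO-----------------------------
228 OoOOO---OOOOOOOOOoo--oooooooo-------------d
236 OoOOO---OOOOOOOOOoo-OOOOOOoooo-------------
244 ooOOOO---OOOOOOOO--OOOOOOOOOoo-------------
252 ooOOOO----oOOOOO--OOOOOOOOOOOoo------------
260 OOOOOO------------OOOOOOOOOOOOo------------
268 OOOoOOO-----------OOOOOOOOOOOo-------------
276 OOOOOOO------------OOOOOOOdddd-------------
284 OOOOoOOOOOOOOOOOOOOOOOOOdddddd-------------
```

Request:
carry_out(
  targets=[
    {"dp": [0, 60, 0], "yaw": 0},
    {"dp": [0, 85, 0], "yaw": 0},
    {"dp": [0, 85, 0], "yaw": 0},
    {"dp": [0, 85, 0], "yaw": 0},
    {"dp": [0, 85, 0], "yaw": 0},
    {"dp": [0, 85, 0], "yaw": 0},
  ],
)

```text
clock: 19.92
eef_pos: [538.9, -139.5, 184.3]
tcp_rot: [-3.141, 0.0, 3.1]
contact_force: [0.2, -0.1, -5.0]
opening: 0.215
grasp_force: 99.9
```

Run:
```python
from h import *
balls('w12.png');asc('w12.png',y0=84,y1=290,k=6)
```

```text
19.925 [ 538.9 -139.5  184.3] und 75.7 F [ 0.2 -0.1 -5. ] rot [-3.1415  0.      3.0999]
pale scoop x,y 1.0 74.0 box [0, 0, 312, 209, 25227]
pale scoop x,y -43.0 63.0 box [43, 63, 108, 112, 7392]
pale scoop x,y 39.0 55.0 box [172, 102, 74, 58, 4180]
pale scoop x,y 184.0 63.0 box [392, 108, 25, 22, 257]
pale scoop x,y 38.0 7.0 box [177, 165, 69, 52, 3064]
pale scoop x,y -25.0 12.0 box [104, 180, 54, 12, 460]
pale scoop x,y 273.0 -57.0 box [463, 188, 49, 148, 3781]
pale scoop x,y -30.0 -5.0 box [116, 195, 24, 21, 424]
pale scoop x,y -110.0 -24.0 box [0, 199, 68, 56, 1840]
pale scoop x,y -82.0 -94.0 box [0, 222, 167, 153, 11018]
pale scoop x,y 31.0 -40.0 box [180, 222, 51, 45, 1526]
pale scoop x,y 12.0 -72.0 box [175, 272, 21, 10, 182]
pale scoop x,y -21.0 -169.0 box [144, 347, 31, 31, 299]
pale scoop x,y 172.0 -173.0 box [336, 347, 39, 37, 338]
dark scoop x,y 280.0 114.0 box [469, 46, 18, 21, 227]
dark scoop x,y 74.0 45.0 box [246, 88, 20, 89, 1713]
84 -----------------------------OOOOOOOOOOOOoo
92 --------------O--------------OOOOOOOOOOOOor
100 ----------OOOOOOoooo---------------------
[... 406 characters left out ...]
OOO------------OOOOOOooooorr
180 ------------------------------OOOOOOOoooddd
188 ------------------------------oOOOOOOoooddd
196 ------------------------------oOOOOOOoooddd
204 oooo--------------------------oOOOOOOOOOddd
212 Oooooo------------------------ooOOOOOOOdddd
220 OOOooo---------------------------------dddd
228 OOOooo-----------Oooooooo------OOOOOOOOdddd
236 OOOooo----------OOOOOOOooo-----OOOOOOO-ddd-
244 OOOoo----------OOOOOOOOOooo----OOOOOd--ddd-
252 OOO-----------OOOOOOOOOOOoo----OOOOdd--ddd-
260 --------------OOOOOOOOOOOOo---oOOOOdd--dd--
268 --------------OOOOOOOOOOOO--------ddd--d---
276 ---------------OOOOOOOOOOodddoOOOddd---d---
284 OOOOOOOOOOOOOOOOOOOOOOOOdddddddddd-d-------
```

Request:
carry_out(
  targets=[
    {"dp": [0, -1, 0], "yaw": 0},
    {"dp": [0, -3, 0], "yaw": 0},
    {"dp": [0, -6, 0], "yaw": 0},
    {"dp": [0, -10, 0], "yaw": 0},
    {"dp": [0, -15, 0], "yaw": 0},
    {"dp": [0, -20, 0], "yaw": 0},
    {"dp": [0, -26, 0], "yaw": 0},
    {"dp": [0, -32, 0], "yaw": 0},
    {"dp": [0, -38, 0], "yaw": 0},
    {"dp": [0, -44, 0], "yaw": 0},
    {"dp": [0, -50, 0], "yaw": 0},
    {"dp": [0, -56, 0], "yaw": 0},
  ],
)

```text
clock: 21.48
eef_pos: [536.6, -195.2, 184.3]
tcp_rot: [3.142, -0.0, 3.101]
contact_force: [0.3, -0.4, -4.6]
opening: 0.224
grasp_force: 99.9
```

Request:
carry_out(
  targets=[
    {"dp": [0, -6, 0], "yaw": 0},
    {"dp": [0, -12, 0], "yaw": 0},
    {"dp": [0, -17, 0], "yaw": 0},
    {"dp": [0, -21, 0], "yaw": 0},
    {"dp": [0, -24, 0], "yaw": 0},
    {"dp": [0, -26, 0], "yaw": 0},
    {"dp": [0, -27, 0], "yaw": 0},
    {"dp": [0, 33, 0], "yaw": 0},
    {"dp": [0, 55, 0], "yaw": 0},
    {"dp": [0, 55, 0], "yaw": 0},
    {"dp": [0, 55, 0], "yaw": 0},
    {"dp": [0, 55, 0], "yaw": 0},
  ],
)

```text
clock: 22.98
eef_pos: [538.9, -140.7, 184.3]
tcp_rot: [-3.141, 0.0, 3.1]
contact_force: [0.0, 0.4, -4.7]
opening: 0.22
grasp_force: 100.6
```

Run:
```python
from h import *
balls('w13.png');asc('w13.png',y0=84,y1=290,k=6)
```

```text
22.975 [ 538.9 -140.7  184.3] und 75.7 F [ 0.   0.4 -4.7] rot [-3.1413e+00  2.0000e-04  3.1000e+00]
pale scoop x,y 1.0 72.0 box [0, 0, 313, 213, 25412]
pale scoop x,y -27.0 90.0 box [76, 68, 77, 26, 1534]
pale scoop x,y -77.0 53.0 box [5, 91, 99, 84, 6512]
pale scoop x,y -5.0 56.0 box [142, 102, 17, 53, 470]
pale scoop x,y 39.0 55.0 box [173, 102, 73, 58, 4123]
pale scoop x,y 39.0 7.0 box [178, 165, 68, 52, 3024]
pale scoop x,y -31.0 1.0 box [96, 181, 59, 35, 984]
pale scoop x,y -80.0 -76.0 box [0, 187, 164, 188, 13328]
pale scoop x,y 274.0 -58.0 box [463, 191, 49, 145, 3626]
pale scoop x,y 32.0 -40.0 box [181, 222, 50, 45, 1484]
pale scoop x,y 12.0 -72.0 box [176, 272, 20, 10, 176]
pale scoop x,y -21.0 -170.0 box [143, 347, 32, 32, 308]
pale scoop x,y 172.0 -173.0 box [336, 347, 39, 37, 338]
dark scoop x,y 281.0 116.0 box [470, 45, 18, 19, 244]
dark scoop x,y 74.0 45.0 box [246, 88, 20, 89, 1721]
84 -----------------------------OOOOOOOOOOOOoo
92 -------OOO-------------------oOOOOOOOOOOOor
100 ----OOOOOOoooo---------------------------rr
108 --OOOOOOOOOOooo--------------oOOOOOOOOOOoor
[... 356 characters left out ...]
---------------OOOOOOooooorr
180 ------------------------------oOOOOOOoooddd
188 ------------------------------oOOOOOOoooddd
196 ------------------------------oOOOOOOOooddd
204 ooooo--------------------------OOOOOOOOOddd
212 OOoooo-------------------------OOOOOOOOdddd
220 OOOoooo--------------------------------dddd
228 OOOoooo------ooooooo-----------OOOOOOOOdddd
236 OOOOoo-----oOOOOOooooo---------OOOOOOO-ddd-
244 OOOoo-----OOOOOOOOOOoo---------OOOOOd--ddd-
252 OOO------OOOOOOOOOOOOoo--------OOOOdd--ddd-
260 ---------OOOOOOOOOOOOoo--------OOOOdd--dd--
268 ---------OOOOOOOOOOOOo------------ddd--dd--
276 ----------OOOOOOOOOOO--------oOOO-d----d---
284 OOOOOOOOOOOOOOOOOOOOOOOo-----------d-------
```

Request:
carry_out(
  targets=[
    {"dp": [0, -1, 0], "yaw": 0},
    {"dp": [0, -3, 0], "yaw": 0},
    {"dp": [0, -6, 0], "yaw": 0},
    {"dp": [0, -10, 0], "yaw": 0},
    {"dp": [0, -15, 0], "yaw": 0},
    {"dp": [0, -20, 0], "yaw": 0},
    {"dp": [0, -26, 0], "yaw": 0},
    {"dp": [0, -32, 0], "yaw": 0},
    {"dp": [0, -38, 0], "yaw": 0},
    {"dp": [0, -44, 0], "yaw": 0},
    {"dp": [0, -50, 0], "yaw": 0},
    {"dp": [0, -56, 0], "yaw": 0},
  ],
)

```text
clock: 24.52
eef_pos: [536.6, -196.2, 184.3]
tcp_rot: [3.142, -0.0, 3.101]
contact_force: [1.0, -0.9, -3.7]
opening: 0.22
grasp_force: 100.5
```

Request:
carry_out(
  targets=[
    {"dp": [0, -6, 0], "yaw": 0},
    {"dp": [0, -12, 0], "yaw": 0},
    {"dp": [0, -17, 0], "yaw": 0},
    {"dp": [0, -21, 0], "yaw": 0},
    {"dp": [0, -24, 0], "yaw": 0},
    {"dp": [0, -26, 0], "yaw": 0},
    {"dp": [0, -27, 0], "yaw": 0},
    {"dp": [0, 33, 0], "yaw": 0},
    {"dp": [0, 55, 0], "yaw": 0},
    {"dp": [0, 55, 0], "yaw": 0},
    {"dp": [0, 55, 0], "yaw": 0},
    {"dp": [0, 55, 0], "yaw": 0},
  ],
)

```text
clock: 26.02
eef_pos: [539.0, -141.7, 184.4]
tcp_rot: [-3.141, 0.0, 3.1]
contact_force: [-0.3, -0.7, -3.1]
opening: 0.223
grasp_force: 100.9
```

Run:
```python
from h import *
balls('w14.png');asc('w14.png',y0=84,y1=290,k=6)
```

```text
26.025 [ 539.  -141.7  184.4] und 75.8 F [-0.3 -0.7 -3.1] rot [-3.1413e+00  3.0000e-04  3.1001e+00]
pale scoop x,y 2.0 72.0 box [0, 0, 314, 215, 25592]
pale scoop x,y -21.0 90.0 box [90, 67, 64, 27, 1364]
pale scoop x,y -84.0 56.0 box [4, 94, 79, 69, 4084]
pale scoop x,y -21.0 57.0 box [98, 102, 62, 52, 2290]
pale scoop x,y 40.0 55.0 box [174, 102, 72, 58, 4047]
pale scoop x,y 183.0 62.0 box [395, 109, 16, 22, 205]
pale scoop x,y 39.0 7.0 box [179, 165, 67, 52, 2980]
pale scoop x,y -97.0 -14.0 box [0, 177, 93, 78, 4747]
pale scoop x,y -25.0 12.0 box [106, 183, 50, 6, 263]
pale scoop x,y 275.0 -59.0 box [465, 193, 47, 142, 3472]
pale scoop x,y 32.0 -40.0 box [182, 222, 49, 45, 1446]
pale scoop x,y -25.0 -24.0 box [111, 224, 53, 7, 312]
pale scoop x,y -100.0 -46.0 box [34, 247, 36, 7, 200]
pale scoop x,y -42.0 -45.0 box [74, 246, 91, 8, 551]
pale scoop x,y 12.0 -72.0 box [176, 272, 20, 10, 174]
pale scoop x,y -101.0 -128.0 box [0, 282, 137, 93, 6763]
pale scoop x,y -21.0 -170.0 box [143, 347, 32, 32, 308]
pale scoop x,y 172.0 -173.0 box [336, 347, 39, 37, 338]
dark scoop x,y 281.0 114.
[... 627 characters left out ...]
---------------oOOOOOooooorr
180 ------------------------------oOOOOOOoooddd
188 ---------oo-------------------oOOOOOOoooddd
196 ------OOOOoooo-----------------OOOOOOoooddd
204 ooodoOOOOOOOooo----------------OOOOOOOOOddd
212 OOooOOOOOOOOOoo----------------OOOOOOOOdddd
220 OOOoOOOOOOOOO--------------------------dddd
228 OOOOOOOOOOOOOoo----------------OOOOOOOOdddd
236 OOOOoOOOOOOOOO-----------------OOOOOOO-ddd-
244 OOOOo--OOOO--------------------oOOOOd--ddd-
252 OOo----------------------------oOOOdd--dd--
260 -------------------------------OOOOdd--dd--
268 ----------------------------------ddd--dd--
276 ------------------------------OOO----------
284 OOOOOOOOOOOOOOOOOOOOOOoo---------d---------
```

All three keepers are out of the scoop: the force is back to the empty value, and the dish shows balls at (42,130), (55,220) and (10,225). Now the scoop goes back to the mat.

Request:
carry_out(
  targets=[
    {"dp": [0, 15, -12], "yaw": 0},
    {"dp": [1, 45, -25], "yaw": 7},
    {"dp": [2, 90, -30], "yaw": 16},
    {"dp": [3, 138, -30], "yaw": 25},
    {"dp": [4, 186, -30], "yaw": 34},
    {"dp": [5, 234, -30], "yaw": 43},
    {"dp": [6, 282, -30], "yaw": 52},
    {"dp": [7, 330, -30], "yaw": 61},
    {"dp": [8, 378, -30], "yaw": 71},
    {"dp": [9, 420, -30], "yaw": 81},
    {"dp": [9, 446, -30], "yaw": 90},
    {"dp": [9, 459, -30], "yaw": 94.5},
  ],
)

```text
clock: 27.58
eef_pos: [548.2, 320.4, 215.0]
tcp_rot: [3.141, -0.001, 1.449]
contact_force: [-0.5, 0.1, -3.0]
opening: 0.221
grasp_force: 100.9
```

Request:
carry_out(
  targets=[
    {"dp": [0, 0, 30], "yaw": 0},
    {"dp": [0, 0, 60], "yaw": 0},
    {"dp": [0, 0, 80], "yaw": 0},
    {"dp": [0, 0, 88], "yaw": 0},
    {"dp": [0, 0, 88], "yaw": 0},
  ],
)

```text
clock: 28.2
eef_pos: [548.6, 318.2, 126.4]
tcp_rot: [-3.141, 0.0, 1.451]
contact_force: [-0.1, 0.6, -2.5]
opening: 0.224
grasp_force: 100.9
```

Run:
```python
from h import *
s=r.sense();print(s['clock'],s['eef_pos'],s['tcp_rot'],s['contact_force'])
cv2.imwrite('pics/f1.png',r.grab_frame('wrist')[:,:,::-1]);t=r.grab_frame('top')[:,:,::-1];cv2.imwrite('pics/t1.png',t)
asc('t1.png',245,450,150,255,3)
```

```text
28.2 [548.61155823 318.24169048 126.40014326] [-3.14143576e+00  4.72934260e-05  1.45134777e+00] [-0.13323335  0.57809913 -2.48476966]
150 OOOOO-......................-OOOOOOOOOOOOodddooooOOOOOOOOOOOOOOOOOOOO
155 OOOOO.......................-OOOOOOOOOOOOOOOOOOOOOOOOOOOOOOOOOOOOOOOO
160 OOOOo.......................oOOOOOOOOOOoo---------ooooooooooooOooooOO
165 OOOO-.......................oOOOOOOOOOod---------------------------OO
170 OOOO-......................-OOOOOOOOOOod---------------------------OO
175 OOOo.......................-OOOOOOOOOOod-------------ooo--doooood--OO
180 OOOo.......................oOOOOOOOOOOod-----------doooooodoooOOod-OO
185 OOO-.......................oOOOOOOOOOOo------------doooOOodoooooo--OO
190 OOO-.......................oOOOOOOOOOOod-----------ddooooo-ddood---OO
195 OOo.......................-ooOoOoooOoOod---------------------------OO
200 OOo.......................-OOOOOOOOOOOod---------------------------OO
205 OO-.......................oOOOOOOOOOOOod------------ooo------------OO
210 Oo..........rdd...........oOOOOOOOOOOOo-----------doooooo----------oo
215 Oo..........ddd..........-OOOOOOOOOOOOo-----------dooOOOo----------OO
220 O-.......................-OOOOOOOOOOOOo-----------ddooooo----------OO
225 O-.......................oOOOOOOOOOOOOod---------------------------OO
230 o.....ddr..-d-...........oOOOOOOOOOOOOod---------------------------oO
235 o.....-r...ddd..........-OOOOOOOOOOOOOOooo-------------------------OO
240 o.......................-OOOOOOOOOOOOOOOOOOOOOOOOOOOOOoooooooooooooOO
245 oooooo---...............oOOOOOOOOOOOOOOOOOOOOOOOOOOOOOOOOOOOOOOOOOOOO
250 oooooOOOOOOOOooo---.....oOOOOOOOOOOOOOOOOOOOOOOOOOOOOOOOOOOOOOOOOOOOO
```

The top view shows three keepers in the dish and three smalls in the trough. Next I set down and release.

Request:
carry_out(
  targets=[
    {"dp": [0, 0, 6], "yaw": 0},
    {"dp": [0, 0, 10], "yaw": 0},
    {"dp": [0, 0, 12], "yaw": 0},
    {"dp": [0, 0, 13.5], "yaw": 0},
    {"dp": [0, 0, 14], "yaw": 0},
    {"dp": [0, 0, 14], "yaw": 0},
  ],
)

```text
clock: 29.05
eef_pos: [548.6, 318.0, 113.0]
tcp_rot: [3.142, 0.0, 1.451]
contact_force: [-2.7, -3.0, 6.2]
opening: 0.222
grasp_force: 102.2
```

Request:
carry_out(
  targets=[
    {"dp": [0, 0, 0], "yaw": 0},
    {"dp": [0, 0, 0], "yaw": 0},
    {"dp": [0, 0, 0], "yaw": 0},
    {"dp": [0, 0, 0], "yaw": 0},
    {"dp": [0, 0, 0], "yaw": 0},
    {"dp": [0, 0, 0], "yaw": 0},
  ],
  fingers=1,
)

```text
clock: 29.8
eef_pos: [548.5, 318.1, 112.2]
tcp_rot: [-3.142, 0.0, 1.451]
contact_force: [0.7, 0.6, 0.6]
opening: 1.003
grasp_force: 0.0
```

Request:
carry_out(
  targets=[
    {"dp": [0, 0, -20], "yaw": 0},
    {"dp": [0, 0, -60], "yaw": 0},
    {"dp": [0, 0, -110], "yaw": 0},
    {"dp": [0, 0, -160], "yaw": 0},
    {"dp": [0, 0, -160], "yaw": 0},
    {"dp": [0, 0, -160], "yaw": 0},
    {"dp": [0, 0, -160], "yaw": 0},
  ],
)

```text
clock: 30.68
eef_pos: [547.8, 317.7, 271.2]
tcp_rot: [-3.14, 0.001, 1.451]
contact_force: [0.5, 0.1, -0.9]
opening: 1.002
grasp_force: 0.0
```

Run:
```python
from h import *
s=r.sense();print(s['clock'],s['eef_pos'],s['contact_force'])
a=r.grab_frame('wrist')[:240,:,::-1];t=r.grab_frame('top')[110:260,240:460,::-1]
cv2.imwrite('pics/f2.png',np.vstack([a,cv2.resize(t,(512,349))]))
```

```text
30.675 [547.8333353  317.72223638 271.15316356] [ 0.46367939  0.07830072 -0.94338015]
```

View pics/f2.png

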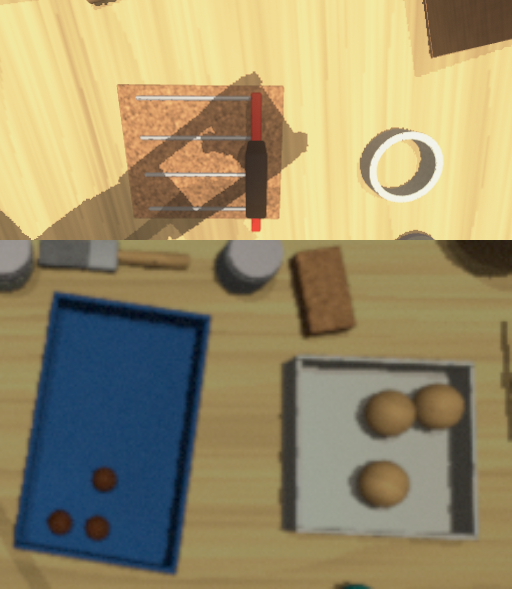

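The scoop lies flat and centred on the mat (block at (256,180)). The three large balls are in the dish at (388,412), (440,406) and (383,484). The three small ones are in the trough at (104,480), (60,522) and (97,528).

```bash
python3 -c "
from rig import r
print(r.sign_off())"
```

```text
the job is handed in; nothing more can be done
None
```

I handed in the job: in the last pictures the three large balls are in the dish, the three small ones are in the trough, and the scoop lies released and flat, about centred on its mat; the arm cannot tilt the scoop, so the large balls were rolled off its tips just above the dish.

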